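Switch the test box to the blue line

TASK

Switch the terminal test box over to the blue line: with a light fingertip, flick the left thumbwheel (the one with coloured flats) on by its ribs, away from you, until it clicks in with the blue flat on top between the white pointers, without running past it. Only then press the green start button all the way down and let it go. Grip and lift nothing, and do not turn the load wheel beside it, shove the box or disturb the things standing round it.

Things in the scene. Friction and masses are not known exactly. Their poses are not given: they have to be found in the camera images.
- test_box: Grey metal desk case standing loose on rubber feet (about 2.6 kg), 170 mm (x) by 250 mm (y), flat top panel 78 mm above the bench. Origin: centre of its underside, at bench height; x points away from the operator to the row of seven sockets, y left, z up. Place and yaw vary. On top, left to right: coloured line wheel, ivory load wheel, green start button.
- line_axle (a point): Centre of the line wheel, on its axle inside the box: box frame (0, 62, 68) mm. Wheel 18 mm wide (along box y), turning about box y, standing up out of a slot in the panel. Seven coloured flats 25 mm from the axle; between them seven straight finger ribs of slippery plastic, 4 mm thick, tips 36 mm from the axle. In rare starts it stands balanced half-way between two clicks, a rib straight up.
- line_pointer (a point): Fixed point at the middle of the line wheel's top flat, between the white pointers on the panel: box frame (0, 62, 93) mm. With the wheel in a click, one rib stands 26 degrees before and one behind this point (tips 16 mm to either side along box x, 32 mm above the axle, 27 mm free between them); a finger behind a rib should reach down to 25 mm above the axle. The next ribs are below the panel.
- line_wheel (a joint): Line wheel turn (rad), growing as its top moves away from the operator (box +x). Flat on top: red 0, orange 0.898, yellow 1.795, green 2.693, blue 3.590, violet 4.488, white 5.386 (stops at both ends); the next colour rises on the operator's side. Starts at red, orange or yellow. A sprung ball holds each click (about 3 N at a rib); past half-way it snaps on by itself, before that it falls back.
- load_rim (a point): Middle of one flat of the load wheel: a point that turns with it, 25 mm from its axle, often hidden in the box. The load wheel is of the same make and size, with ivory flats bearing black bars of growing length; axle at box frame (0, -10, 68) mm, 72 mm right of the line wheel. It is to stay in the click it stands in.
- load_wheel (a joint): Turn of the load wheel in rad, in clicks of 0.898 (same sense as the line wheel); starts at 2.693, not to be changed.
- start_button_top (a point): Centre of the top of the green round start button, 24 mm across, in a round steel collar 40 mm across and 12 mm high; box frame (-25, -87, 99) mm. The button stands 9 mm out of the collar.
- start_button (a joint): Travel of the start button in m: 0 out, 0.005 fully down (takes 5 N straight down); it springs back by itself.
- carton: Small cardboard box 75 x 65 x 55 mm high, loose; origin at the centre of its underside. Stands near the test box; leave alone.
- tape_roll: Roll of brown packing tape lying flat, 80 mm across, 24 mm high, loose; origin at the centre of its underside. Leave alone.
- cartridge: Black memory cartridge lying flat, 64 x 40 x 14 mm, loose; origin at the centre of its underside. Leave alone.
- mug: Blue cup, 74 mm across, 85 mm high, loose; origin at the centre of its underside. Leave alone.

How it is judged:
On the way, in this order (a step that is already met when the one before it is completed fails the run):
1. the line wheel rests in the blue click (value of joint line_wheel between 3.45 and 3.73 rad and velocity of joint line_wheel between -0.2 and 0.2 rad/s), for 0.2 s.
2. the start button is pressed down (value of joint start_button above 0.004 m and value of joint line_wheel between 3.45 and 3.73 rad), for 0.05 s.
At the end, for the whole second after the job is handed in: The line wheel rests in its blue click (3.59 rad, within 0.14), the start button has been pressed and has come back up, the load wheel is still in the click it started in, and the box is within 15 mm of where it stood (all of step 1 and value of joint start_button below 0.001 m and distance of load_rim from where it was at the start of the episode below 0.006 m and distance of test_box from where it was at the start of the episode below 0.015 m and linear speed of test_box below 0.01 m/s); the robot touches nothing.
It fails at once if the box or its controls were gripped or pressed hard (fingers' total force over 35 N) (contact force between the fingers and test_box above 35 N).
It fails at once if the line wheel ran past blue (value of joint line_wheel above 4.08 rad).
It fails at once if start was pressed before the blue line was set (value of joint start_button above 0.004 m and value of joint line_wheel below 3.3 rad).
It fails at once if the test box was shoved, lifted or tipped (distance of test_box from where it was at the start of the episode above 0.015 m or height (world z) of test_box above 0.006 m or angle between test_box's own z axis and vertical above 0.06 rad).
It fails at once if the load wheel was turned or a thing standing by was moved (distance of load_rim from where it was at the start of the episode above 0.011 m or distance of any of carton, tape_roll, cartridge, mug from where it was at the start of the episode above 0.015 m).
It also fails if it takes over 48 s, if anything falls off the work surface, if the arm or the gripper's body presses on something with over 40 N, if the wrist force passes 120 N, or if a joint passes its speed limit or range.

ROBOT

A 7-joint arm with a two-finger parallel gripper is mounted at the origin on the work surface. World frame = base frame: x ahead of the robot, y to its left, z up, the work surface at z = 0. Lengths are in m, angles in rad, forces in N, time in s.
With the tool pointing down it reaches from about 0.4 to 0.9 m from the base axis. Payload 5.5 kg.
Tool frame: the origin (TCP) lies at the very end of the fingers, on their centre line; the grasp point (between the pads) lies 19 mm behind it (robot.tcp_to_grasp is the distance from the TCP to the grasp point, in m); z points along the fingers, x is the direction in which the jaws open and shut, and the axes are right-handed (so a half turn about z gives the same grasp; the last joint's range is limited). The gripper opens to 85 mm and grips with 20 to 120 N. Pads are 22 mm wide; open, the fingers measure 114 mm over their backs; the gripper's body (76 mm by 85 mm) begins 54 mm behind the grasp point. The pads swing forward as they close: fully open they stand 13 mm farther back than shut.
Start: joints at [-0.955, 0.501, -0.427, 1.55, 0.221, 1.138, -0.21], TCP at [0.225, 0.61, 0.231] pointing down, gripper open.
Joint ranges: [-2.88, 2.88], [-0.31, 2.03], [-1.54, 1.56], [0.2, 2.42], [-1.41, 4.55], [0.19, 2.02], [-2.57, 2.57]. Speed limits (rad/s): [2.57, 2.57, 3.14, 3.14, 3.14, 3.14, 3.14].

INTERFACE

Orientations are given as a unit quaternion [w, x, y, z].
In Python, from cell import robot, vision, finish_job gives the robot as it stands.
- The arm moves only by the tool apply_moves, never from a script. Its argument "motion" is a list of rows, each a list of 7 numbers: the shift along the tool's x, y, z normalised to -1 to 1, where 1 is 0.4 m, then the turn, a rotation vector about the tool's x, y, z normalised to -1 to 1, where 1 is 180 degrees, then the opening, from 0 (shut) to 1 (fully open). A call has 1 to 8 rows; each row is the pose to reach, as a shift and turn from the pose commanded when the call began, along the tool's axes at that moment, turning the shorter way round; what a row does not reach only later rows make up. A row lasts 1/12 s, in which the tool goes at most 41.7 mm and 7.16 degrees, less where a joint would pass 70% of its speed; a pose out of reach is approached as far as the arm can. A call with a number of a shift or a turn outside -1 to 1 is refused whole. A call with a gripper value outside its range is refused whole. The fingers move at their own pace and stop on an object; "newtons" is the grip in N (left out, the last holds). Time passes only in rows, so rows that repeat a pose let the fingers close. It gives the time, the measured TCP pose, the force and the opening at its end, in the units of the state.
- robot.read_state(): the state, without advancing time (a new reading comes with each control period).
- vision.get_image(name): name is "scene" or "top"; returns the picture (420x560x3 uint8, red, green, blue); there is no depth.
- vision.camera_model(name): a dict with "fovy" (degrees; the focal length in pixels is half the picture's height over the tangent of half this angle, whatever the lens; pixels are square), "cx", "cy" (the principal point, pixels), "origin" and "rotation" of the camera in the world. Camera axes: x right, y up, looking along -z (the intrinsics and any distortion apply to the point x, -y, -z); pixel columns grow to the right and rows downward; lengths in m; the calibration is good to about 2 mm. A picture is of the moment at which its call begins. camera_model takes no time and is no camera call.
- finish_job(): hands the job in, once; it reports no verdict.
The state is a dict: "time_s": time; "qpos": joint angles; "qd": joint speeds; "effort": joint torques, N m; "tcp_pos": TCP position; "tool_rot": TCP orientation; "force": force on the tool from outside, world axes, zero at the start; "wrist_torque": the same for the moment, N m; "grip_width": opening from 0.0 (shut) to 1.0 (fully open).
Only numpy, scipy, OpenCV 4.12 (cv2) and the standard library are available. Lean on these libraries where they do the work, as an engineer would, in place of code of your own. Each camera call takes 0.05 s, during which the arm holds its last target. There are 200 camera calls.

## Working session

There is one attempt and no reset: what is moved stays moved. The work goes in short steps, Python scripts to look and compute and a tool call to move; the robot and the scene stay as the last step left them, time stands still between calls to the robot, and variables do not carry over. Pictures are saved under pics/ and viewed, about 8 in all and at most 12, crops included, and the job is handed in when it is done.

Besides the shell and the picture viewer there is one more tool, called after "Emit:" in YAML: its name, and indented under it one key for each argument. apply_moves: Moves the arm, as the interface text tells. Scaled input: -1 to 1 covers 0.4 m each way for a shift and 180 degrees each way for a turn. Its arguments: {"type":"object","properties":{"motion":{"type":"array"},"newtons":{"type":"number"}},"required":["motion"]}

```bash
mkdir -p pics; ls
python3 - <<'E'
from cell import robot, vision
import cv2
for n in ("scene","top"):
    im=vision.get_image(n); cv2.imwrite(f"pics/{n}0.png",im[:,:,::-1]); print(n,vision.camera_model(n))
print(robot.read_state())
E
```

```text
pics
scene {'fovy': 53.92590415550452, 'cx': 278.8168654186924, 'cy': 214.04379156044448, 'origin': array([ 0.8717023 , -0.30084796,  0.8246378 ]), 'rotation': array([0.88969477, 0.26964157, 0.10704792, 0.35252998])}
top {'fovy': 46.61904331229054, 'cx': 278.9578605140926, 'cy': 212.1474172196625, 'origin': array([0.4353101 , 0.02567544, 0.94416543]), 'rotation': array([ 0.71115274,  0.04163364, -0.04800193, -0.70016015])}
{'time_s': 0.1, 'qpos': array([-0.95481868,  0.50175541, -0.42679804,  1.55133625,  0.2208033 ,
        1.13829302, -0.21030868]), 'qd': array([-9.12679526e-05, -2.86402972e-03, -5.57136072e-04, -2.46807198e-03,
        2.13021967e-04, -3.66934744e-04, -2.16584993e-04]), 'effort': array([-9.67279833e-03, -5.70802903e+01, -5.83797634e+00, -2.81749105e+01,
        1.05123271e-02,  5.48108888e-03,  9.26329989e-06]), 'tcp_pos': array([0.22440823, 0.60937577, 0.23036522]), 'tool_rot': array([ 4.74139627e-04,  8.20205983e-01,  5.72067644e-01, -7.29329318e-04]), 'force': array([-0.54281501, -0.194128  , -0.51005502]), 'wrist_torque': array([-0.03011779,  0.05928323, -0.03331652]), 'grip_width': 1.0019539544368985}
```

View pics/scene0.png

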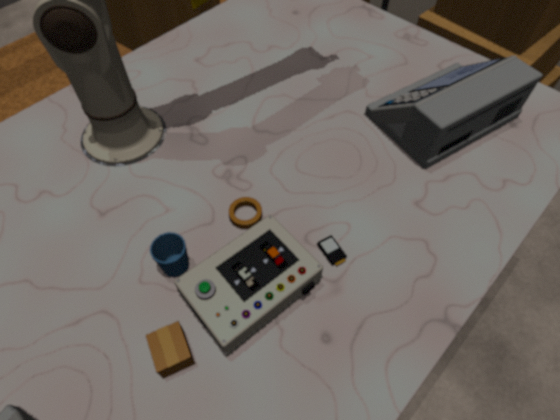

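View pics/top0.png

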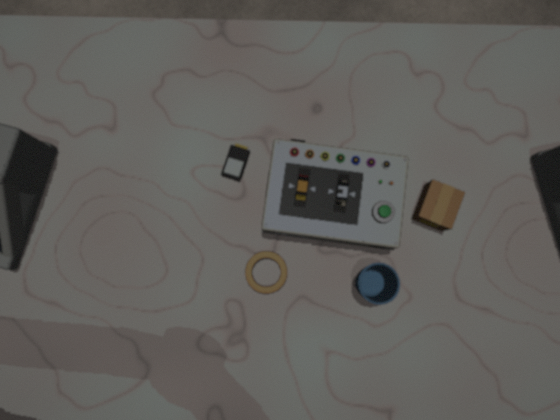

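Scene view: box with wheels near (270,255), green button (205,288). Top view: box around (265–405,142–245), line wheel (303,187), load wheel (342,192), button (384,212). An orange flat appears to be on top of the line wheel. Next I'll enlarge both views.

```bash
cat > h.py <<'E'
import numpy as np, cv2
from cell import robot, vision
from scipy.spatial.transform import Rotation as R
def rot(q): return R.from_quat([q[1],q[2],q[3],q[0]])
def cam(n):
    m=vision.camera_model(n); return m, 210/np.tan(np.radians(m['fovy'])/2), rot(m['rotation']).as_matrix()
def ray(n,u,v):
    m,f,M=cam(n); return m['origin'], M@np.array([(u-m['cx'])/f,-(v-m['cy'])/f,-1])
def onz(n,u,v,z):
    o,d=ray(n,u,v); return o+d*(z-o[2])/d[2]
def proj(n,p):
    m,f,M=cam(n); c=M.T@(np.asarray(p)-m['origin']); return m['cx']+f*c[0]/-c[2], m['cy']-f*c[1]/-c[2]
def tri(a,b):
    (o1,d1),(o2,d2)=ray('top',*a),ray('scene',*b)
    t=np.linalg.lstsq(np.c_[d1,-d2],o2-o1,rcond=None)[0]; p,q=o1+t[0]*d1,o2+t[1]*d2
    return (p+q)/2,np.linalg.norm(p-q)
def green(im):
    h=cv2.cvtColor(im,cv2.COLOR_RGB2HSV); m=cv2.inRange(h,(50,100,50),(90,255,255))
    n,l,s,c=cv2.connectedComponentsWithStats(m); return [(s[i,4],c[i].round(1)) for i in range(1,n) if s[i,4]>15]
E
python3 - <<'E'
from h import *
t=cv2.imread('pics/top0.png');s=cv2.imread('pics/scene0.png')
print(green(t[:,:,::-1].copy()),green(s[:,:,::-1].copy()))
a=cv2.resize(t[130:260,250:415],None,fx=4.8,fy=4.6*4.8/4.6,interpolation=cv2.INTER_CUBIC)
a=cv2.resize(t[135:255,255:415],None,fx=5,fy=5,interpolation=cv2.INTER_CUBIC)
b=cv2.resize(s[215:350,170:330],None,fx=4.4,fy=4.4,interpolation=cv2.INTER_CUBIC)
cv2.imwrite('pics/tc.png',cv2.convertScaleAbs(a,alpha=1.4));cv2.imwrite('pics/sc.png',cv2.convertScaleAbs(b,alpha=1.3))
E
```

```text
[(np.int32(96), array([384.1, 210.8]))] [(np.int32(97), array([204. , 286.9]))]
```

View pics/tc.png

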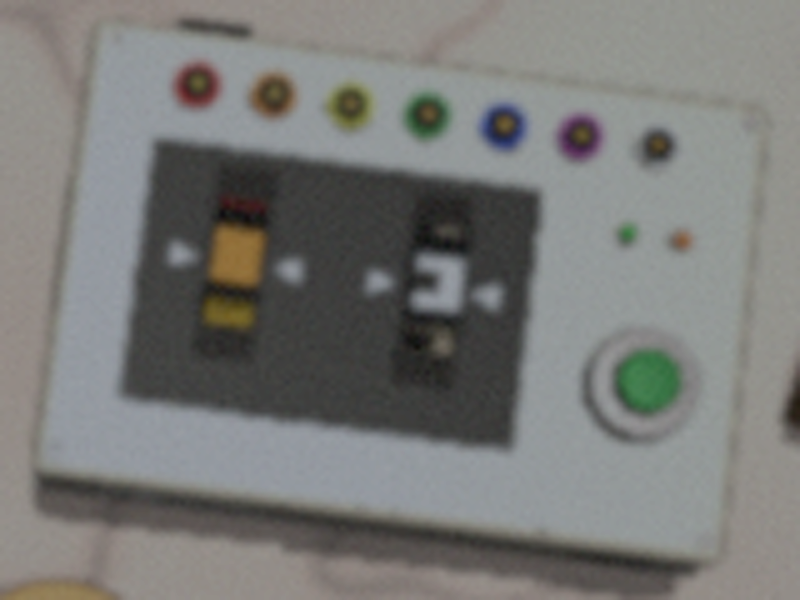

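View pics/sc.png

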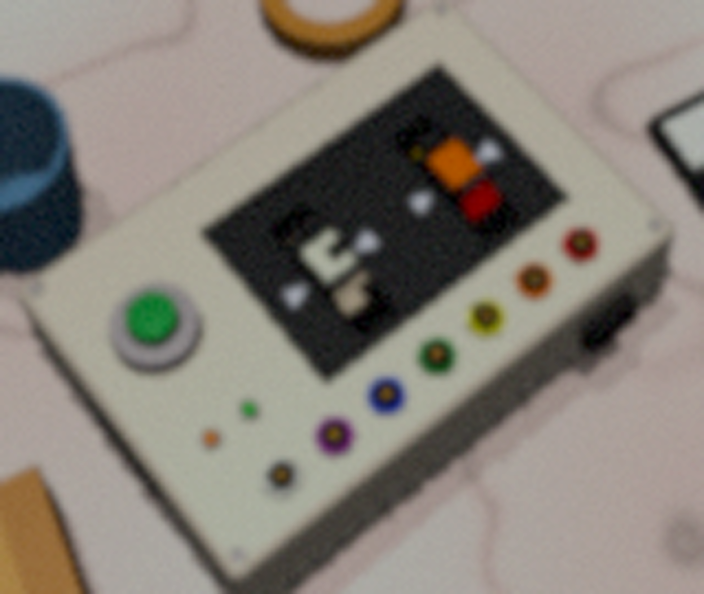

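Top crop: orange flat on top at crop (238,255), load wheel flat at (440,282), button at (648,380), panel corners (100,22), (765,108), (712,555), (40,472). Three clicks are needed.

```bash
cat > pose.py <<'E'
from h import *
from scipy.optimize import least_squares
T=lambda u,v:(255+u/5,135+v/5); S=lambda u,v:(170+u/4.4,215+v/4.4)
C=[(.085,.125,.078),(.085,-.125,.078),(-.085,-.125,.078),(-.085,.125,.078),(-.025,-.087,.099),(0,.062,.093),(0,-.01,.093)]
top=[T(100,22),T(765,108),T(712,555),T(40,472),T(648,380),T(238,256),T(440,283)]
sc=[S(672,230),S(235,580),S(28,295),S(440,8),S(152,318),S(454,165),S(328,254)]
def w(p,c): 
    a=np.cos(p[2]),np.sin(p[2]); return np.array([p[0]+a[0]*c[0]-a[1]*c[1],p[1]+a[1]*c[0]+a[0]*c[1],c[2]])
def fit(sets):
    f=lambda p:np.concatenate([np.subtract(proj(n,w(p,c)),q) for n,Q in sets for c,q in zip(C,Q)])
    r=least_squares(f,[.57,.0,-.1],loss='soft_l1'); return r.x,r.fun.reshape(-1,2)
E
python3 - <<'E'
from pose import *
for s in ([('top',top)],[('scene',sc)],[('top',top),('scene',sc)]):
    p,r=fit(s); print(p.round(4)); print(r.round(1).tolist())
for a,b,c in zip(top,sc,C): x,g=tri(a,b); print(x.round(4),round(g,4),c)
E
```

```text
[ 0.5835 -0.0836 -0.1182]
[[-1.4, -1.6], [1.5, -0.7], [2.7, 2.4], [-2.2, 0.3], [0.5, -0.1], [-0.2, 0.1], [-0.3, 0.1]]
[ 0.5852 -0.0821 -0.1122]
[[1.8, -0.6], [0.0, 1.6], [-4.1, -0.6], [0.4, -3.8], [-0.4, -0.1], [-0.0, -0.0], [0.2, 0.9]]
[ 0.5843 -0.0828 -0.1137]
[[-2.1, -1.8], [0.9, -1.5], [2.4, 1.7], [-2.5, 0.2], [0.1, -0.8], [-0.7, -0.2], [-0.8, -0.4], [1.3, -0.6], [-0.7, 1.5], [-4.6, -0.7], [-0.0, -3.9], [-1.0, -0.3], [-0.6, -0.0], [-0.4, 0.9]]
[0.6808 0.0288 0.0764] 0.0022 (0.085, 0.125, 0.078)
[ 0.6526 -0.2146  0.0767] 0.0018 (0.085, -0.125, 0.078)
[ 0.4898 -0.1928  0.0731] 0.0036 (-0.085, -0.125, 0.078)
[0.5158 0.0476 0.068 ] 0.0018 (-0.085, 0.125, 0.078)
[ 0.5493 -0.1659  0.0961] 0.0025 (-0.025, -0.087, 0.099)
[ 0.5916 -0.0215  0.0933] 0.0023 (0, 0.062, 0.093)
[ 0.5827 -0.0927  0.0959] 0.0025 (0, -0.01, 0.093)
```

```bash
cat > go.py <<'E'
import sys; from pose import *
P=np.array([.5843,-.0828,-.115])
def rel(bx,by,z):
    s=robot.read_state(); A=rot(s['tool_rot']); t=w(P,(bx/1e3,by/1e3,z/1e3))
    c,sn=np.cos(P[2]),np.sin(P[2]); G=R.from_matrix(np.array([[-sn,c,0],[c,sn,0],[0,0,-1]]).T)
    G=R.from_matrix(np.c_[[-sn,c,0],[c,sn,0],[0,0,-1]])
    print('t',s['time_s'],'F',s['force'].round(2),'tcp',s['tcp_pos'].round(4),'grip',round(s['grip_width'],3))
    d=s['tcp_pos'][:2]-P[:2]; print('tcp box mm',(1e3*np.array([c*d[0]+sn*d[1],-sn*d[0]+c*d[1],s['tcp_pos'][2]])).round(1))
    print('shift',(A.inv().apply(t-s['tcp_pos'])/.4).round(4),'turn',((A.inv()*G).as_rotvec()/np.pi).round(4))
if __name__=='__main__': rel(*map(float,sys.argv[1:4]))
E
python3 go.py -35 62 160
```

```text
t 0.1 F [-0.54 -0.19 -0.51] tcp [0.2244 0.6094 0.2304] grip 1.002
tcp box mm [-436.9  646.3  230.4]
shift [-1.1827  1.3206  0.1779] turn [-0.0001  0.0005 -0.0757]
```

Emit:
apply_moves:
  motion:
    - [-0.5,0.56,0,0,0,-0.0757,0]
    - [-0.5,0.56,0,0,0,-0.0757,0]
    - [-0.5,0.56,0,0,0,-0.0757,0]
    - [-0.5,0.56,0,0,0,-0.0757,0]
    - [-0.5,0.56,0,0,0,-0.0757,0]
    - [-0.5,0.56,0,0,0,-0.0757,0]
    - [-0.5,0.56,0,0,0,-0.0757,0]
    - [-0.5,0.56,0,0,0,-0.0757,0]
  newtons: 20

```text
time_s: 0.77
tcp_pos: [0.3695, 0.3372, 0.2306]
tool_rot: [0.002, 0.75, 0.662, -0.001]
force: [-0.6, -1.3, -1.0]
grip_width: -0.002
```

```bash
python3 go.py -35 62 160
```

```text
t 0.7667 F [-0.6  -1.29 -0.96] tcp [0.3695 0.3372 0.2306] grip -0.002
tcp box mm [-261.5  392.6  230.6]
shift [-0.8204  0.5735  0.1812] turn [ 0.0004  0.0015 -0.0029]
```

Emit:
apply_moves:
  motion:
    - [-0.8,0.57,0,0,0,-0.003,0]
    - [-0.8,0.57,0,0,0,-0.003,0]
    - [-0.8,0.57,0,0,0,-0.003,0]
    - [-0.8,0.57,0,0,0,-0.003,0]
    - [-0.8,0.57,0,0,0,-0.003,0]
    - [-0.8,0.57,0,0,0,-0.003,0]
    - [-0.8,0.57,0,0,0,-0.003,0]
    - [-0.8,0.57,0,0,0,-0.003,0]

```text
time_s: 1.43
tcp_pos: [0.5271, 0.0512, 0.2312]
tool_rot: [-0.0, 0.743, 0.669, -0.0]
force: [0.4, 0.9, -0.1]
grip_width: -0.002
```

```bash
python3 go.py -35 62 160
```

```text
t 1.4333 F [ 0.37  0.89 -0.08] tcp [0.5271 0.0512 0.2312] grip -0.002
tcp box mm [-72.2 126.5 231.2]
shift [-0.1622  0.0915  0.1779] turn [-0.0001  0.      0.0031]
```

Emit:
apply_moves:
  motion:
    - [-0.16,0.09,0.1,0,0,0.003,0]
    - [-0.16,0.09,0.17,0,0,0.003,0]
    - [-0.16,0.09,0.17,0,0,0.003,0]
    - [-0.16,0.09,0.17,0,0,0.003,0]
    - [-0.16,0.09,0.17,0,0,0.003,0]

```text
time_s: 1.85
tcp_pos: [0.5547, -0.0144, 0.1622]
tool_rot: [-0.001, 0.747, 0.665, -0.001]
force: [0.3, 0.7, 0.3]
grip_width: 0.0
```

```bash
python3 go.py -36 62 96
python3 - <<'E'
from h import *
a=vision.get_image('top')[135:255,235:395];b=vision.get_image('scene')[170:290,190:350]
f=lambda x:cv2.convertScaleAbs(cv2.resize(x,None,fx=2.5,fy=2.5,interpolation=cv2.INTER_CUBIC),alpha=1.4)
cv2.imwrite('pics/a1.png',np.hstack([f(a),f(b)])[:,:,::-1])
E
```

```text
t 1.85 F [0.31 0.68 0.3 ] tcp [ 0.5547 -0.0144  0.1622] grip 0.0
tcp box mm [-37.2  64.6 162.2]
shift [-0.0065  0.0037  0.1655] turn [-0.001  -0.0001 -0.0004]
```

View pics/a1.png

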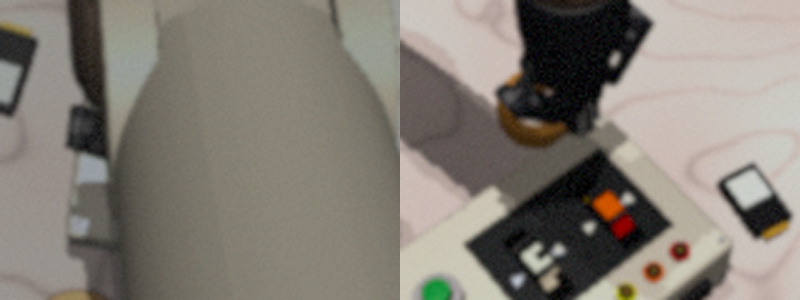

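Right half (scene): orange on top at (608,205), finger on the operator side above the panel; the arm hides the box from the top camera. Going down behind the near rib.

Emit:
apply_moves:
  motion:
    - [-0.0065,0.0,0.06,0,0,0,0]
    - [-0.0065,0.0,0.12,0,0,0,0]
    - [-0.0065,0.0,0.15,0,0,0,0]
    - [-0.0065,0.0,0.168,0,0,0,0]
    - [-0.0065,0.0,0.168,0,0,0,0]
    - [-0.0065,0.0,0.168,0,0,0,0]

```text
time_s: 2.45
tcp_pos: [0.556, -0.0161, 0.0969]
tool_rot: [0.0, 0.746, 0.666, 0.0]
force: [-0.0, 0.2, 0.4]
grip_width: 0.001
```

```bash
python3 go.py -7 62 95
```

```text
t 2.45 F [-0.02  0.17  0.42] tcp [ 0.556  -0.0161  0.0969] grip 0.001
tcp box mm [-35.8  63.   96.9]
shift [-0.0026  0.072   0.0049] turn [ 0.0003 -0.0001  0.0004]
```

Emit:
apply_moves:
  motion:
    - [-0.0025,0.01,0.008,0,0,0,0]
    - [-0.0025,0.02,0.008,0,0,0,0]
    - [-0.0025,0.03,0.008,0,0,0,0]
    - [-0.0025,0.038,0.008,0,0,0,0]
    - [-0.0025,0.045,0.006,0,0,0,0]
    - [-0.0025,0.052,0.004,0,0,0,0]
    - [-0.0025,0.052,0.004,0,0,0,0]

```text
time_s: 3.03
tcp_pos: [0.5772, -0.0205, 0.0948]
tool_rot: [0.001, 0.747, 0.665, 0.001]
force: [0.7, -0.7, -0.4]
grip_width: -0.0
```

```bash
python3 go.py -7 62 95
```

```text
t 3.0333 F [ 0.71 -0.74 -0.38] tcp [ 0.5772 -0.0205  0.0948] grip -0.0
tcp box mm [-14.2  61.1  94.8]
shift [ 0.0023  0.0181 -0.0004] turn [ 0.0005 -0.0001 -0.0001]
```

Emit:
apply_moves:
  motion:
    - [0.001,0.008,0,0,0,0,0]
    - [0.001,0.016,-0.002,0,0,0,0]
    - [0.001,0.021,-0.004,0,0,0,0]
    - [0.001,0.021,-0.004,0,0,0,0]

```text
time_s: 3.37
tcp_pos: [0.586, -0.021, 0.0968]
tool_rot: [0.001, 0.747, 0.665, 0.001]
force: [1.7, -0.7, 0.8]
grip_width: 0.0
```

```bash
python3 go.py -36 62 95;  python3 - <<'E'
from h import *
b=vision.get_image('scene')[200:300,220:330]
cv2.imwrite('pics/a2.png',cv2.convertScaleAbs(cv2.resize(b,None,fx=5,fy=5,interpolation=cv2.INTER_CUBIC),alpha=1.4)[:,:,::-1])
E
```

```text
t 3.3667 F [ 1.74 -0.67  0.83] tcp [ 0.586  -0.021   0.0968] grip 0.0
tcp box mm [-5.4 61.6 96.8]
shift [ 0.001  -0.0766  0.0043] turn [ 0.0009 -0.0001 -0.    ]
```

View pics/a2.png

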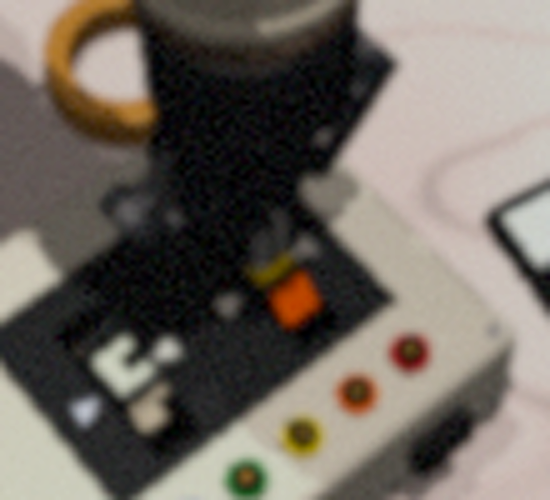

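Scene: orange (297,298) has moved forward and yellow (270,270) is on top under the finger, so it clicked over. Lift, go back and look.

Emit:
apply_moves:
  motion:
    - [0.001,0,-0.03,0,0,0,0]
    - [0.001,0,-0.06,0,0,0,0]
    - [0.001,-0.04,-0.06,0,0,0,0]
    - [0.001,-0.08,-0.05,0,0,0,0]
    - [0.001,-0.08,-0.02,0,0,0,0]
    - [0.001,-0.08,0.0,0,0,0,0]
    - [0.001,-0.08,0.005,0,0,0,0]
    - [0.001,-0.08,0.005,0,0,0,0]

```text
time_s: 4.08
tcp_pos: [0.5526, -0.017, 0.0933]
tool_rot: [-0.0, 0.747, 0.665, -0.0]
force: [-0.4, 0.1, 0.6]
grip_width: 0.0
```

```bash
cat > col.py <<'E'
from h import *
im=vision.get_image('scene'); h=cv2.cvtColor(im,cv2.COLOR_RGB2HSV)
u,v=np.array(proj('scene',(.5916,-.0213,.093))).round().astype(int); print('pointer px',u,v)
for k,(a,b) in dict(red=(0,5),orange=(6,18),yellow=(22,34),green=(45,85),blue=(100,125),violet=(130,165)).items():
    m=cv2.inRange(h,(a,120,40),(b,255,255))[v-16:v+17,u-16:u+17]; y,x=np.nonzero(m)
    if len(x)>4: print(k,len(x),(x.mean()-16).round(1),(y.mean()-16).round(1))
E
python3 col.py; python3 go.py -36 62 95
```

```text
pointer px 273 253
orange 78 5.7 6.7
yellow 118 -0.3 -1.3
t 4.1333 F [-0.09 -0.04 -0.83] tcp [ 0.553  -0.0169  0.0937] grip -0.003
tcp box mm [-38.7  61.8  93.7]
shift [ 0.0004  0.0067 -0.0033] turn [-0.0002 -0.     -0.    ]
```

Yellow now sits at the pointer. Second flick.

Emit:
apply_moves:
  motion:
    - [0.0,0.015,0,0,0,0,0]
    - [0.0,0.03,0,0,0,0,0]
    - [0,0.042,0,0,0,0,0]
    - [0,0.052,0,0,0,0,0]
    - [0,0.062,-0.002,0,0,0,0]
    - [0,0.072,-0.005,0,0,0,0]
    - [0,0.081,-0.008,0,0,0,0]
    - [0,0.081,-0.008,0,0,0,0]

```text
time_s: 4.8
tcp_pos: [0.5871, -0.0208, 0.0982]
tool_rot: [0.001, 0.747, 0.665, 0.001]
force: [1.6, -0.6, 1.5]
grip_width: 0.005
```

```bash
python3 col.py; python3 go.py -36 62 95
```

```text
pointer px 273 253
yellow 80 5.7 6.7
t 4.85 F [1.18 0.04 0.69] tcp [ 0.5865 -0.0208  0.098 ] grip -0.0
tcp box mm [-4.9 61.9 98. ]
shift [ 0.0003 -0.0777  0.0074] turn [ 0.0009 -0.0001 -0.    ]
```

Emit:
apply_moves:
  motion:
    - [0,0,-0.03,0,0,0,0]
    - [0,0,-0.06,0,0,0,0]
    - [0,-0.04,-0.06,0,0,0,0]
    - [0,-0.081,-0.05,0,0,0,0]
    - [0,-0.081,-0.02,0,0,0,0]
    - [0,-0.081,0.0,0,0,0,0]
    - [0,-0.081,0.008,0,0,0,0]
    - [0,-0.081,0.008,0,0,0,0]

```text
time_s: 5.52
tcp_pos: [0.5525, -0.017, 0.0931]
tool_rot: [-0.001, 0.747, 0.665, -0.001]
force: [1.5, 0.2, -0.0]
grip_width: 0.002
```

```bash
python3 col.py; python3 go.py -36 62 95
```

```text
pointer px 273 253
yellow 77 5.5 6.9
green 87 -0.3 -1.2
t 5.5667 F [ 0.26  0.   -0.03] tcp [ 0.5529 -0.0169  0.0936] grip 0.002
tcp box mm [-38.8  61.8  93.6]
shift [ 0.0005  0.0069 -0.0036] turn [-0.0003  0.     -0.    ]
```

Green on top. Third flick, the same again, then lift away.

Emit:
apply_moves:
  motion:
    - [0.0,0.015,0,0,0,0,0]
    - [0.0,0.03,0,0,0,0,0]
    - [0,0.042,0,0,0,0,0]
    - [0,0.052,0,0,0,0,0]
    - [0,0.062,-0.002,0,0,0,0]
    - [0,0.072,-0.005,0,0,0,0]
    - [0,0.081,-0.008,0,0,0,0]
    - [0,0.081,-0.008,0,0,0,0]

```text
time_s: 6.23
tcp_pos: [0.5871, -0.0208, 0.0982]
tool_rot: [0.001, 0.747, 0.665, 0.001]
force: [0.9, -0.3, 0.0]
grip_width: 0.001
```

Emit:
apply_moves:
  motion:
    - [0,0,-0.03,0,0,0,0]
    - [0,0,-0.06,0,0,0,0]
    - [0,0,-0.1,0,0,0,0]
    - [0,-0.06,-0.1,0,0,0,0]
    - [0,-0.1,-0.1,0,0,0,0]
    - [0,-0.1,-0.1,0,0,0,0]

```text
time_s: 6.73
tcp_pos: [0.542, -0.0156, 0.1385]
tool_rot: [-0.001, 0.746, 0.666, -0.001]
force: [-0.3, -0.7, -0.6]
grip_width: -0.001
```

```bash
python3 col.py; python3 go.py -25 -87 125;  python3 - <<'E'
from h import *
im=vision.get_image('scene'); print(green(im)); b=im[200:320,180:340]
cv2.imwrite('pics/a3.png',cv2.convertScaleAbs(cv2.resize(b,None,fx=4,fy=4,interpolation=cv2.INTER_CUBIC),alpha=1.4)[:,:,::-1])
E
```

```text
pointer px 273 253
green 48 5.8 6.9
blue 106 -0.3 -1.2
t 6.7833 F [ 0.71 -0.43  0.37] tcp [ 0.5439 -0.0158  0.1386] grip 0.001
tcp box mm [-47.8  61.9 138.6]
shift [-0.3724  0.0568  0.0342] turn [0.0001 0.     0.0002]
[(np.int32(32), array([278.8, 260.1])), (np.int32(97), array([204. , 286.9]))]
```

View pics/a3.png

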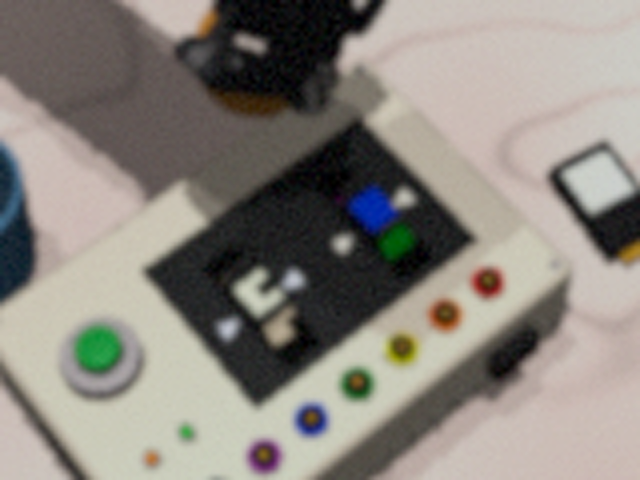

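Blue flat sits between the pointers at (375,210), load wheel unchanged, box unmoved (button pixel identical). On to the button.

Emit:
apply_moves:
  motion:
    - [-0.1,0.01,-0.01,0,0,0,0]
    - [-0.2,0.03,-0.01,0,0,0,0]
    - [-0.3,0.05,-0.01,0,0,0,0]
    - [-0.372,0.056,0,0,0,0,0]
    - [-0.372,0.056,0.02,0,0,0,0]
    - [-0.372,0.056,0.034,0,0,0,0]
    - [-0.372,0.056,0.034,0,0,0,0]

```text
time_s: 7.42
tcp_pos: [0.5499, -0.1656, 0.1225]
tool_rot: [-0.001, 0.747, 0.665, -0.0]
force: [0.3, 0.6, -0.4]
grip_width: 0.003
```

```bash
python3 go.py -25 -87 101
```

```text
t 7.4167 F [ 0.25  0.6  -0.44] tcp [ 0.5499 -0.1656  0.1225] grip 0.003
tcp box mm [-24.7 -86.2 122.5]
shift [-0.0021 -0.0007  0.0538] turn [-0.0006 -0.0004 -0.    ]
```

Emit:
apply_moves:
  motion:
    - [-0.002,0,0.03,0,0,0,0]
    - [-0.002,0,0.05,0,0,0,0]
    - [-0.002,0,0.06,0,0,0,0]
    - [-0.002,0,0.065,0,0,0,0]
    - [-0.002,0,0.0675,0,0,0,0]
    - [-0.002,0,0.0675,0,0,0,0]

```text
time_s: 7.92
tcp_pos: [0.5502, -0.1662, 0.0967]
tool_rot: [-0.0, 0.746, 0.666, 0.0]
force: [-0.9, 1.4, 3.3]
grip_width: -0.001
```

Contact, 3.3 N. Pressing on in small steps.

Emit:
apply_moves:
  motion:
    - [0,0,0.0025,0,0,0,0]
    - [0,0,0.005,0,0,0,0]
    - [0,0,0.0075,0,0,0,0]
    - [0,0,0.0075,0,0,0,0]

```text
time_s: 8.25
tcp_pos: [0.5507, -0.1669, 0.0941]
tool_rot: [0.0, 0.747, 0.665, 0.0]
force: [-0.3, 3.0, 4.2]
grip_width: -0.002
```

Emit:
apply_moves:
  motion:
    - [0,0,0.0025,0,0,0,0]
    - [0,0,0.0045,0,0,0,0]
    - [0,0,0.0045,0,0,0,0]

```text
time_s: 8.5
tcp_pos: [0.5507, -0.1669, 0.0939]
tool_rot: [0.0, 0.746, 0.665, 0.0]
force: [-4.9, 3.5, 17.2]
grip_width: 0.002
```

The stop is reached (17 N, no further travel, z 93.9 = 5 mm down). Let go and retreat.

Emit:
apply_moves:
  motion:
    - [0,0,-0.01,0,0,0,0]
    - [0,0,-0.04,0,0,0,0]
    - [0,0,-0.12,0,0,0,0]
    - [0,0,-0.22,0,0,0,0]
    - [0,-0.1,-0.3,0,0,0,0]
    - [0,-0.2,-0.3,0,0,0,0]
    - [0,-0.3,-0.3,0,0,0,0]
    - [0,-0.3,-0.3,0,0,0,0]

```text
time_s: 9.17
tcp_pos: [0.4225, -0.1533, 0.2111]
tool_rot: [-0.002, 0.747, 0.664, -0.003]
force: [-0.5, 1.0, -1.5]
grip_width: 0.002
```

```bash
python3 col.py; python3 go.py -25 -87 125;  python3 - <<'E'
from h import *
im=vision.get_image('scene'); print(green(im)); b=im[180:380,130:350]
cv2.imwrite('pics/a4.png',cv2.convertScaleAbs(cv2.resize(b,None,fx=3,fy=3,interpolation=cv2.INTER_CUBIC),alpha=1.4)[:,:,::-1])
E
```

```text
pointer px 273 253
green 44 5.9 6.9
blue 110 -0.3 -1.2
t 9.2167 F [-0.58  0.52 -0.27] tcp [ 0.4255 -0.1538  0.2118] grip 0.001
tcp box mm [-149.6  -88.7  211.8]
shift [0.0053 0.3121 0.2159] turn [-0.0011  0.0003 -0.0008]
[(np.int32(31), array([278.8, 260.2])), (np.int32(99), array([204. , 286.8]))]
```

View pics/a4.png

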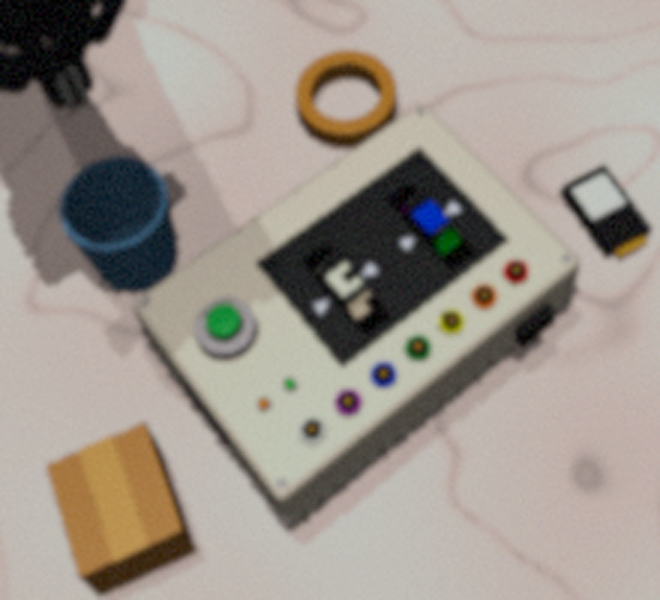

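Blue is on top at (430,215), the button is back up at (223,322), the load wheel and bystanders look unchanged, and the arm is clear. Handing in.

```bash
python3 -c "
from cell import finish_job; print(finish_job())"
```

```text
the job is handed in; nothing more can be done
None
```

The job is done and handed in, at about 9.2 s of the 48 s allowed; no verdict is reported.

- **Line wheel:** It started on orange. I flicked it on three clicks with the shut fingertips and looked after each one: yellow, green, then blue. Before and after the button press, the blue flat was about 1 px from the pointer point.
- **Start button:** I pressed it about 5 mm to its stop, reaching about 17 N on the wrist sensor (limit 35 N), and let it go. In the last picture its pixel position is within 0.1 px of the start, so it is back up.
- **Rest of the scene:** The box shows no movement in the picture. The load wheel and the things standing round it look unchanged, and the arm is clear of everything.

**One disagreement:** My hand-picked panel corners missed the box fit by up to about 5 px. I took the positions from the wheels and button instead, where the combined fit was off by no more than about 1 px.

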